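# Wedge up a small printing screen to set its off-contact gap

## Task

Help me set the gap of the little screen-printing board. Clear the red and the yellow paint tube off its front, each into the tray of its own colour, and push the wooden wedge, thin end first and flat on the board, under the middle of the screen frame's front rail until the rail just lifts off its rubber pads: by about three or four millimetres at the end, and never by as much as a centimetre. Finish still gripping the wedge in place, with the frame resting on it and your hand off the frame, while I tighten the hinge clamps; leave everything else where it is.

Things in the scene. Friction and masses are not known exactly. Their poses are not given: they have to be found in the camera images.
- print_board: White laminate board of the printing set, 360 x 170 x 18 mm, fixed. Origin: centre of its underside; +x along its length from the open front end (x = -180 mm) to the hinge end (+180), z up. The frame covers it from x = -50 mm to the hinge; on the free front part, x = -180 to -50, the tubes lie (ends may stick out over the front end), and there the wedge goes in along +x.
- screen_frame: Aluminium screen frame, 150 mm wide, rails 22 mm high, taut mesh, 0.5 to 1 kg. Hinged along y at the board's hinge end: the front rail swings up freely and falls back. Origin on the hinge axis (board x = +148 mm, 35 mm above the table), axes as the board's. Down, its front rail lies 6 mm above the board on two 16 mm wide pads 60 mm either side of the middle; its top is 46 mm above the table.
- frame_lip (a point): The middle of the lower front edge of the frame's front rail, the edge the wedge meets: at board x = -50 mm, y = 0. Its height above the table is 24 mm while the frame is down; how far it is above 24 mm is the lift.
- wedge: Loose beech wedge, 125 mm long, 34 mm wide, 70 g; flat underside, straight taper from 24 mm thick at the -x end to 3 mm at the thin +x end. Origin: centre of its underside, z up. Grip it across its width near the thick end. Flat on the board with its thin end d mm beyond the rail's front edge it lifts the rail by about 0.168 d - 3 mm; pushing takes a few newtons.
- wedge_tip (a point): The middle of the bottom edge at the thin end of the wedge (wedge x = +62.5 mm).
- red_tube: Paint tube with a red band and black cap, 118 x 32 mm, 60 g, on the front part of the board, roughly along the board's length. Origin under its middle; length along its x, cap towards -x. The thick part, 28 mm wide and 24 mm high, runs from x = -45 to -13 mm; from -13 to +34 mm it is 32 mm wide and 16 mm high, then flat.
- yellow_tube: Paint tube with a yellow band and black cap, 114 x 29 mm, 80 g, beside the red one. Origin under its middle; length along its x, cap towards -x. The thick part, 26 mm wide and 22 mm high, runs from x = -42 to -11 mm; from -11 to +31 mm it is 28 mm wide and 15 mm high, then flat.
- red_tray: Shallow open red plastic tray, 150 x 92 mm outside, 16 mm high, walls and floor 3 mm, fixed to the table. Origin at the centre of its underside, length along x.
- yellow_tray: Shallow open yellow plastic tray, the same size: 150 x 92 x 16 mm, walls and floor 3 mm, fixed. Origin at the centre of its underside, length along x.
- sanding_block: Bystander: cork sanding block, 42 x 72 x 30 mm, origin under its centre.
- eraser: Bystander: eraser in a blue sleeve, 21 x 45 x 13 mm, origin under its centre.

How it is judged:
By the outcome, as a careful person would: the job done as asked, in the order asked, and still so for the second after the job is handed in, while the arm keeps its last pose, push and grip.
It also fails if it takes over 61 s, if anything falls off the work surface, if the arm or the gripper's body presses on something with over 40 N, if the wrist force passes 120 N, or if a joint passes its speed limit or range.

## Robot

A 7-joint arm with a two-finger parallel gripper is mounted at the origin on a cart in front of the work surface, level with it; the furniture and walls round the work are solid. World frame = base frame: x ahead of the robot, y to its left, z up, the work surface at z = 0. Lengths are in m, angles in degrees, forces in N, time in s.
With the tool pointing down it reaches from about 0.425 to 0.875 m from the base axis. Payload 4.7 kg.
Tool frame: the origin (TCP) lies at the very end of the fingers, on their centre line; the grasp point (between the pads) lies 19 mm behind it (env.grasp_offset is the distance from the TCP to the grasp point, in m); z points along the fingers, y is the line along which they close (so a half turn about z gives the same grasp; the last joint's range is limited). The gripper opens to 87 mm and grips with 3 to 60 N. Pads are 19 mm wide; open, the fingers measure 117 mm over their backs; the gripper's body (75 mm by 190 mm) begins 51 mm behind the grasp point.
Start: joints at [71.969, 18.392, -4.016, 83.108, 1.295, 78.541, -3.26], TCP at [0.21, -0.615, 0.223] pointing down, gripper open.
Joint ranges: [-163.93, 163.93], [-17.29, 119.83], [-79.2, 71.16], [3.27, 140.29], [-89.18, 269.18], [5.43, 117.66], [-154.24, 154.24]. Speed limits (degrees/s): [147.25, 147.25, 180, 180, 180, 180, 180].

## Interface

Orientations are given as [roll, pitch, yaw] about the fixed x, y, z axes, in that order (R = Rz(yaw) Ry(pitch) Rx(roll)).
In Python, from cell import env gives the robot as it stands. The module is installed in compiled form; this text tells all that it offers.
- The arm moves only by the tool drive_tool, never from a script. Its argument "moves" is one flat list of numbers, 5 for each row, row after row: the shift along the tool's x, y, z in units of 40 mm (1.0 is 40 mm), then the turn about the tool's z in units of 10 degrees (1.0 is 10 degrees), then the finger opening in mm, from 0 to 87. A call has 1 to 5 rows; each row is the pose to reach, as a shift and turn from the pose commanded when the call began, along the tool's axes at that moment; what a row does not reach only later rows make up. A row lasts 1/8 s, in which the tool goes at most 62.5 mm and 10.7 degrees, less where a joint would pass 70% of its speed; a pose out of reach is approached as far as the arm can. A call with a gripper value outside its range is refused whole. The fingers move at their own pace and stop on an object; "squeeze" is the grip in N (left out, the last holds). Time passes only in rows, so rows that repeat a pose let the fingers close. It gives the time, the measured TCP pose, the force, the opening and the grip force at its end, in the units of the state.
- env.get_obs(): the state, without advancing time (a new reading comes with each control period).
- env.read_camera(name): name is "scene" or "top"; returns (picture, depth): 384x512x3 uint8, red, green, blue; 384x512 float32, m along the optical axis (not along the pixel's ray), 0 where there is no reading.
- env.camera_model(name): a dict with "K" (3x3 intrinsics, pixels), "rvec" (rotation vector, rad) and "tvec" (3), from world to camera coordinates, as OpenCV has them. Camera axes: x right, y down, z forward; pixel columns grow to the right and rows downward; lengths in m; the calibration is good to about 2 mm. A picture is of the moment at which its call begins. camera_model takes no time and is no camera call.
- env.sign_off(): hands the job in; it is judged then, once.
The state is a dict: "time_s": time; "qpos": joint angles; "joint_velocities": joint speeds; "effort": joint torques, N m; "tool_pos": TCP position; "tool_rot": TCP orientation; "force": force on the tool from outside, world axes, zero at the start; "wrist_torque": the same for the moment, N m; "grip_width": finger opening in m; "grasp_force": force on a finger pad.
Only numpy, scipy, OpenCV 4.12 (cv2) and the standard library are available. Lean on these libraries where they do the work, as an engineer would, in place of code of your own. Each camera call takes 0.05 s, during which the arm holds its last target. There are 200 camera calls.

## Working session

There is one attempt and no reset: what is moved stays moved. The work goes in short steps, Python scripts to look and compute and a tool call to move; the robot and the scene stay as the last step left them, time stands still between calls to the robot, and variables do not carry over. Pictures are saved under pics/ and viewed, at most 10 in all, crops included, and the job is handed in when it is done.

Besides the shell and the picture viewer there is one more tool, called after "Request:" by a JSON object that holds its "fn" and its "kwargs", one argument or row to a line. drive_tool: Moves the arm, as the interface text tells. Its arguments: {"type":"object","properties":{"moves":{"type":"array","items":{"type":"number"}},"squeeze":{"type":"number"}},"required":["moves"]}

```bash
mkdir -p pics
cat > h.py <<'E'
import numpy as np, cv2
from cell import env
def cam(n):
    m=env.camera_model(n); R=cv2.Rodrigues(np.array(m["rvec"],float))[0]; return np.array(m["K"]),R,np.array(m["tvec"],float).ravel()
def ray(n,uv,z):
    K,R,t=cam(n); c=-R.T@t; d=R.T@np.linalg.inv(K)@np.array([uv[0],uv[1],1.]); return c+d*(z-c[2])/d[2]
def proj(n,p):
    K,R,t=cam(n); q=K@(R@np.array(p,float)+t); return q[:2]/q[2]
def cloud(n,depth):
    K,R,t=cam(n); v,u=np.indices(depth.shape); P=np.stack([(u-K[0,2])/K[0,0]*depth,(v-K[1,2])/K[1,1]*depth,depth],-1)
    return (P-t)@R
E
python3 - <<'E'
from h import *
for n in("top","scene"):
    p,d=env.read_camera(n); np.savez(f"pics/{n}0.npz",p=p,d=d); cv2.imwrite(f"pics/{n}0.png",cv2.resize(p[...,::-1],(800,600),interpolation=cv2.INTER_CUBIC))
    K,R,t=cam(n); print(n,K[0,0],-R.T@t,R[2], (d>0).mean())
o=env.get_obs(); print(o)
E
```

```text
top 372.210537473376 [ 0.40664298 -0.00808195  1.11651335] [ 0.05924416 -0.00394967 -0.99823571] 0.996124267578125
scene 461.78409999364453 [-0.24174797  0.38643076  0.74944856] [ 0.6684483  -0.36313138 -0.64908587] 0.9837137858072916
{'time_s': 0.1, 'qpos': array([71.96811015, 18.43595441, -4.01677644, 83.16923406,  1.29557144,
       78.54292549, -3.26216407]), 'joint_velocities': array([-0.04153905, -0.09350428, -0.08779125, -0.27972252,  0.01971108,
        0.04356239, -0.02397226]), 'effort': array([-1.41527529e-03, -4.92570519e+01, -4.06736713e-01, -3.13398814e+01,
       -6.42099534e-02,  3.95196257e-02,  3.50332959e-05]), 'tool_pos': array([ 0.20969318, -0.6146972 ,  0.22154656]), 'tool_rot': array([-1.79897161e+02,  5.80133538e-03,  1.88406503e+01]), 'force': array([-0.55155967,  0.04654702,  0.11756322]), 'wrist_torque': array([0.02015089, 0.01958843, 0.07029269]), 'grasp_force': 0.0, 'grip_width': 0.08702486000084148}
```

View pics/top0.png

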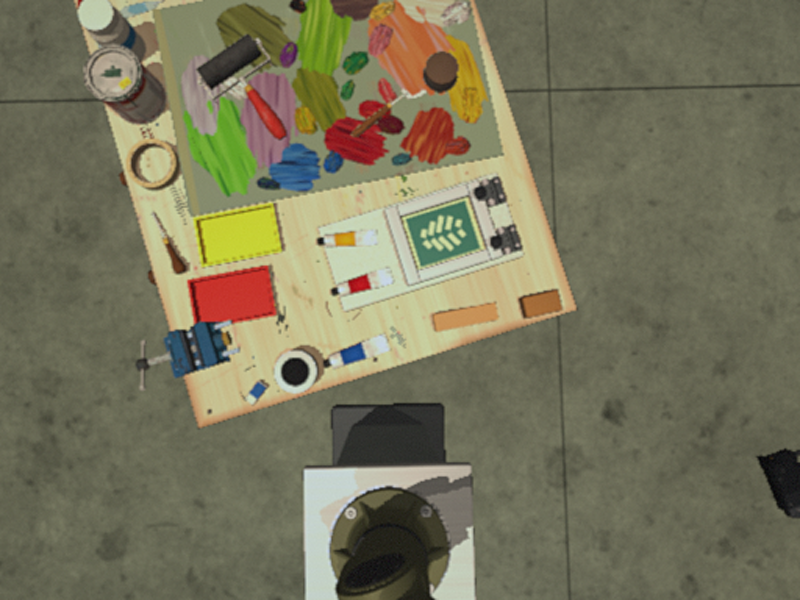

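View pics/scene0.png

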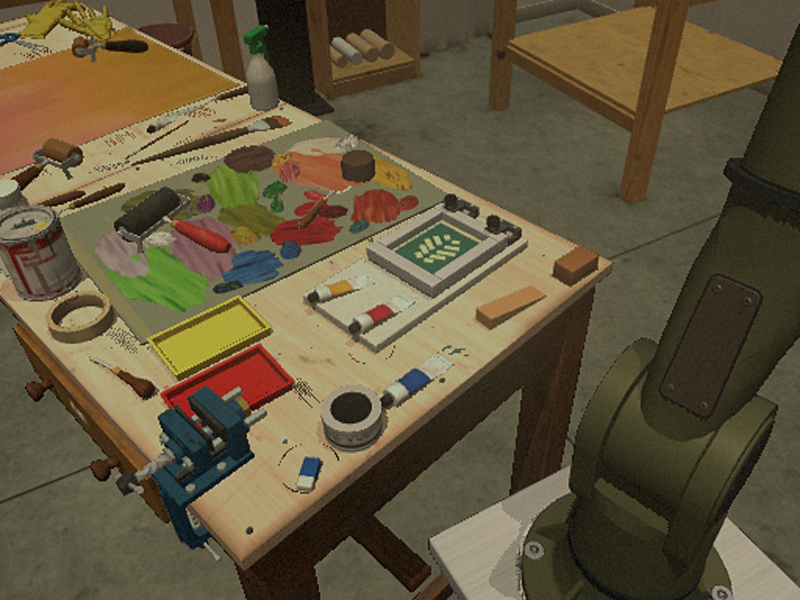

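The top view (800x600) shows the yellow tube at (348,239) and the red one at (362,284), both with caps to the left. The frame is at (445,235), the wedge at (465,315) with its thick end to the left. The yellow tray is at (238,233) and the red tray at (232,295). Next I'll measure them with masks and depth.

```bash
cat > m.py <<'E'
from h import *
def rect(n,mask,z,tag):
    cs,_=cv2.findContours(mask.astype(np.uint8),0,2); c=max(cs,key=cv2.contourArea)
    P=np.array([ray(n,q[0],z)[:2] for q in c],np.float32)
    (x,y),(w,h),a=cv2.minAreaRect(P)
    if w<h: w,h,a=h,w,a-90
    print(tag,"c",np.round([x,y],4),"size",np.round([w,h],4),"ang",round((a+90)%180-90,1)); return P
if __name__=="__main__":
    f=np.load("pics/top0.npz"); p,d=f["p"],f["d"]; C=cloud("top",d); z=C[...,2]
    hsv=cv2.cvtColor(p,cv2.COLOR_RGB2HSV); H,S,V=cv2.split(hsv)
    def box(u0,u1,v0,v1):
        m=np.zeros(H.shape,bool); m[int(v0*.64):int(v1*.64),int(u0*.64):int(u1*.64)]=1; return m
    print("table z",np.median(z[box(290,320,350,365)]), "board z",np.median(z[box(335,345,255,270)]),"frame",z[box(395,405,225,240)].max(),"wedge z",[round(float(z[int(v*.64),int(u*.64)]),4) for u,v in((438,320),(450,318),(465,315),(480,312),(492,310))])
    r=np.nan_to_num
    rect("top",box(185,280,255,330)&((H<8)|(H>172))&(S>170),.012,"redtray")
    rect("top",box(190,290,198,272)&(H>22)&(H<35)&(S>170),.012,"yeltray")
    P=rect("top",box(425,505,295,335)&(H>5)&(H<16)&(S>110),.008,"wedge")
    rect("top",box(515,570,285,322)&(S>110)&(V<190)&(H<18),.028,"sand")
    bm=box(312,395,195,315)
    for nm,u in(("red",box(328,396,262,300)),("yel",box(312,382,224,252))):
        hh=u&(z>.024)
        P=C[hh][:,:2].astype(np.float32); print(nm,"n",len(P),cv2.minAreaRect(P),"zmax",z[u].max())
        blk=u&(V<70); print(" cap",C[blk].mean(0),blk.sum())
        band=u&(S>130)&((H<8)|(H>172) if nm=="red" else (H>12)&(H<30)); print(" band",np.median(C[band],0),band.sum())
    b=box(320,530,175,315)&(z>.012); cs,_=cv2.findContours(b.astype(np.uint8),0,2)
    rect("top",b,.018,"board")
    fr=box(320,535,170,315)&(z>.036)&(z<.052); rect("top",fr,.046,"frame")
    cv2.imwrite("pics/z.png",cv2.resize(np.clip(z*4000,0,255).astype(np.uint8)[90:230,180:380],(800,560),interpolation=0))
E
python3 m.py
```

```text
table z 0.04141398991524651 board z 0.017256492377361415 frame 0.04896722986824307 wedge z [0.0209, 0.0197, 0.017, 0.0065, 0.005]
redtray c [0.4778 0.2879] size [0.1537 0.095 ] ang -80.8
yeltray c [0.5976 0.2764] size [0.1534 0.0948] ang -80.0
wedge c [ 0.3992 -0.2116] size [0.0339 0.0064] ang -80.1
sand c [ 0.45   -0.2946] size [0.0742 0.0409] ang -78.9
red n 243 ((0.4529816806316376, 0.04555374011397362), (0.11163412779569626, 0.0873732790350914), 11.125102996826172) zmax 1.1165133479828508
 cap [0.48250739 0.0894205  0.03657627] 9
 band [0.49596949 0.04300711 0.03148727] 113
yel n 209 ((0.5169604420661926, 0.02632290869951248), (0.21708382666110992, 0.0793045163154602), 37.38932800292969) zmax 1.1165133479828508
 cap [0.57773334 0.11416862 0.03466601] 10
 band [0.58217904 0.06789653 0.03065666] 100
board c [ 0.5723 -0.0699] size [0.3714 0.1697] ang -74.0
frame c [ 0.5877 -0.1234] size [0.202 0.15 ] ang -74.0
```

View pics/z.png

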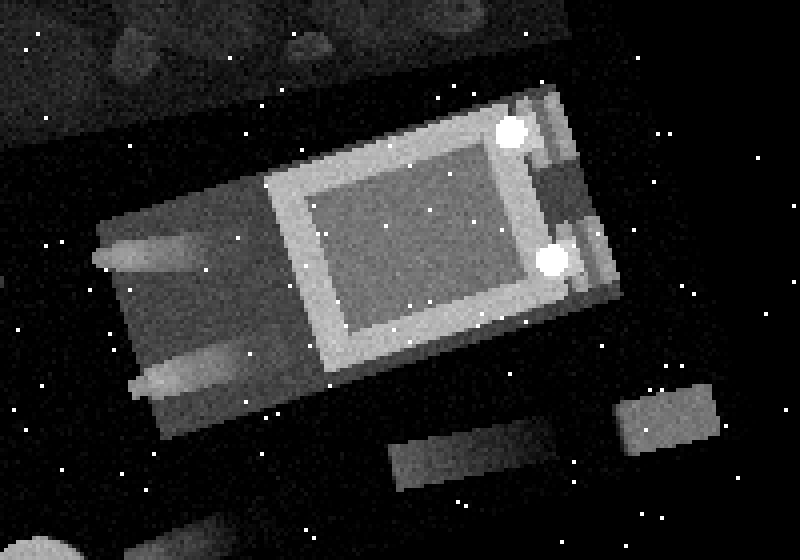

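The depth picture agrees with that: the wedge's thick end is on the left. A finer measurement in the board frame comes next.

```bash
cat > m2.py <<'E'
from h import *
f=np.load("pics/top0.npz"); p,d=f["p"],f["d"]; C=cloud("top",d); z=C[...,2]; ok=(d>0)
H,S,V=cv2.split(cv2.cvtColor(p,cv2.COLOR_RGB2HSV))
a=np.radians(-74.0); ux=np.array([np.cos(a),np.sin(a)]); uy=np.array([-ux[1],ux[0]])
tab=np.median(z[ok&(abs(C[...,0]-.45)<.02)&(abs(C[...,1]-.15)<.02)]); print("table",tab)
# frame edges in board axes
def uvc(m): q=C[m][:,:2]; return q@ux,q@uy
fr=ok&(z>.038)&(z<.052)&(abs(C[...,0]-.588)<.13)&(abs(C[...,1]+.12)<.13)
fr=cv2.morphologyEx(fr.astype(np.uint8),cv2.MORPH_OPEN,np.ones((3,3)))>0
cs,_=cv2.findContours(fr.astype(np.uint8),0,2); cc=max(cs,key=cv2.contourArea)
print("frame",[ray("top",q[0],.046)[:2].round(3).tolist() for q in cv2.approxPolyDP(cc,3,True)])
def comp(m,tag):
    m=cv2.morphologyEx((m&ok).astype(np.uint8),cv2.MORPH_OPEN,np.ones((2,2)))
    n,l,s,_=cv2.connectedComponentsWithStats(m); i=1+np.argmax(s[1:,4]); k=l==i
    q=C[k]; (x,y),wh,an=cv2.minAreaRect(q[:,:2].astype(np.float32))
    w=q[:,:2]-q[:,:2].mean(0); e=np.linalg.svd(w,full_matrices=False)[2][0]; e=e*np.sign(e@ux); s=w@e
    print(tag,len(q),"c",round(x,4),round(y,4),"wh",np.round(wh,3),"pca ang",round(np.degrees(np.arctan2(e[1],e[0])),1),"mean",q[:,:2].mean(0).round(4),"ends",(q[:,:2].mean(0)+e*s.min()).round(4),(q[:,:2].mean(0)+e*s.max()).round(4),"zmax",np.percentile(q[:,2],98).round(4))
X,Y=C[...,0],C[...,1]
comp((z<.04)&(abs(X-.41)<.05)&(abs(Y+.15)<.10)&(z>.0045),"wedge z>4.5")
comp((abs(X-.41)<.05)&(abs(Y+.15)<.10)&(H>5)&(H<18)&(S>105)&(z<.04)&(z>-.01),"wedge col")
sat=(abs(X-.41)<.03)&(abs(Y+.15)<.10);print("wedge S samples",[(int(S[int(v*.64),int(u*.64)]),int(H[int(v*.64),int(u*.64)])) for u,v in((445,318),(480,313),(465,335),(465,295))])
for nm,x0,y0 in(("red",.50,.05),("yel",.58,.07)):
    R=(abs(X-x0)<.035)&(abs(Y-y0)<.075)&(z<.06)
    comp(R&(z>.026),nm+" z>26"); comp(R&(z>.033),nm+" z>33")
    comp(R&(V<75)&(z>.02),nm+" cap")
    comp(R&(S>130)&((H<8)|(H>172) if nm=="red" else (H>12)&(H<30)),nm+" band")
for nm,x0,y0,r in(("near redtray/vise",.42,.33,.06),("cup",.39,.18,.05),("eraser",.35,.23,.03),("hinge",.6,-.23,.06),("left of yel",.6,.4,.06)):
    k=ok&(abs(X-x0)<r)&(abs(Y-y0)<r)&(z>.01)&(z<.4); print(nm,np.percentile(z[k],99).round(3),X[k].min().round(3),X[k].max().round(3),Y[k].min().round(3),Y[k].max().round(3))
k=ok&(X>.3)&(X<.75)&(Y>-.35)&(Y<.45)&(z>.06)&(z<.4)
n,l,s,c=cv2.connectedComponentsWithStats(k.astype(np.uint8))
for i in range(1,n):
    if s[i,4]>12: q=C[l==i]; print("tall",q.min(0).round(3),q.max(0).round(3))
E
python3 m2.py
```

```text
table -0.0006156756043387207
frame [[0.68, -0.183], [0.631, -0.01], [0.49, -0.047], [0.541, -0.222], [0.562, -0.2], [0.591, -0.209], [0.647, -0.194], [0.654, -0.174]]
wedge z>4.5 404 c 0.4244 -0.1523 wh [0.034 0.112] pca ang -80.7 mean [ 0.4238 -0.149 ] ends [ 0.4153 -0.0968] [ 0.4334 -0.2078] zmax 0.0248
wedge col 468 c 0.4275 -0.1582 wh [0.035 0.126] pca ang -80.7 mean [ 0.427  -0.1569] ends [ 0.4169 -0.0959] [ 0.4374 -0.2206] zmax 0.0248
wedge S samples [(140, 16), (143, 16), (85, 23), (73, 26)]
red z>26 207 c 0.4874 0.0567 wh [0.026 0.078] pca ang -73.3 mean [0.4875 0.0546] ends [0.4757 0.0938] [0.4982 0.0192] zmax 0.0424
red z>33 103 c 0.4834 0.0701 wh [0.023 0.046] pca ang -72.6 mean [0.4833 0.0698] ends [0.4763 0.0921] [0.4902 0.0477] zmax 0.0437
red cap 11 c 0.4783 0.0869 wh [0.006 0.008] pca ang -38.7 mean [0.4787 0.0872] ends [0.4745 0.0906] [0.4827 0.0841] zmax 0.0385
red band 113 c 0.4926 0.042 wh [0.025 0.038] pca ang -73.5 mean [0.4925 0.0412] ends [0.4869 0.06  ] [0.4976 0.0239] zmax 0.0367
yel z>26 173 c 0.5096 0.0314 wh [0.212 0.062] pca ang -108.6 mean [0.5749 0.080
[... 209 characters left out ...]
h [0.006 0.009] pca ang -24.8 mean [0.5752 0.111 ] ends [0.5707 0.1131] [0.5799 0.1088] zmax 0.0386
yel band 100 c 0.5796 0.0671 wh [0.024 0.035] pca ang -82.1 mean [0.5784 0.0661] ends [0.5758 0.0846] [0.5809 0.0484] zmax 0.0376
near redtray/vise 0.084 0.36 0.479 0.27 0.39
cup 0.048 0.34 0.44 0.131 0.228
eraser 0.045 0.324 0.347 0.2 0.201
hinge 0.073 0.541 0.66 -0.27 -0.17
left of yel 0.023 0.541 0.659 0.341 0.433
tall [ 0.644 -0.193  0.063] [ 0.665 -0.172  0.075]
tall [ 0.552 -0.218  0.062] [ 0.573 -0.198  0.076]
tall [0.351 0.28  0.06 ] [0.429 0.343 0.085]
tall [0.339 0.338 0.06 ] [0.417 0.389 0.085]
tall [0.348 0.431 0.06 ] [0.362 0.447 0.066]
tall [0.313 0.423 0.06 ] [0.345 0.436 0.083]
```

```bash
cat > plan.py <<'E'
import sys,json,numpy as np
# usage: plan.py x,y,z,yaw x,y,z,yaw ... ; first "obs" = current state; prints moves leg by leg
def step(a,b):
    y=np.radians(a[3]); v=np.array(b[:3])-a[:3]; tx=np.array([np.cos(y),np.sin(y),0]); ty=np.array([np.sin(y),-np.cos(y),0])
    return np.round([v@tx/.04,v@ty/.04,-v[2]/.04,-((b[3]-a[3]+180)%360-180)/10],3)
P=[]
for s in sys.argv[1:]:
    if s=="obs":
        from cell import env; o=env.get_obs(); P.append([*o["tool_pos"],o["tool_rot"][2]]); print(np.round(P[0],4))
    else: P.append([float(q) for q in s.split(",")])
for a,b in zip(P,P[1:]): print(b,step(a,b),"rows",round(np.linalg.norm(np.array(b[:3])-a[:3])/.0625,1))
E
python3 plan.py .21,-.615,.223,18.84 .37,-.35,.2,50
```

```text
[0.37, -0.35, 0.2, 50.0] [ 5.925 -4.978  0.575 -3.116] rows 5.0
```

Request:
{"fn": "drive_tool", "kwargs": {
  "moves": [5.9,-5,0.6,-3.1,60,5.9,-5,0.6,-3.1,60,5.9,-5,0.6,-3.1,60,5.9,-5,0.6,-3.1,60,5.9,-5,0.6,-3.1,60],
  "squeeze": 15
}}

```text
time_s: 0.72
tool_pos: [0.3693, -0.3476, 0.1982]
tool_rot: [-180.0, 0.0, 49.8]
force: [0.9, -0.6, -0.6]
grip_width: 0.0605
grasp_force: 0.0
```

```bash
python3 plan.py obs .47,-.06,.14,90
```

```text
[ 0.3693 -0.3476  0.1982 49.8474]
[0.47, -0.06, 0.14, 90.0] [ 7.119 -2.712  1.454 -4.015] rows 5.0
```

Request:
{"fn": "drive_tool", "kwargs": {
  "moves": [7.1,-2.7,1.4,-4,60,7.1,-2.7,1.4,-4,60,7.1,-2.7,1.4,-4,60,7.1,-2.7,1.4,-4,60,7.1,-2.7,1.4,-4,60]
}}

```text
time_s: 1.35
tool_pos: [0.4694, -0.0611, 0.1421]
tool_rot: [180.0, 0.0, 89.9]
force: [1.6, -0.5, -0.3]
grip_width: 0.0602
grasp_force: 0.0
```

```bash
python3 plan.py obs .486,.061,.08,106.7 .486,.061,.021,106.7 .486,.061,.12,106.7 .49,.305,.07,100 .49,.305,.02,100
```

```text
[ 4.69400e-01 -6.11000e-02  1.42100e-01  8.99131e+01]
[0.486, 0.061, 0.08, 106.7] [ 3.052  0.411  1.553 -1.679] rows 2.2
[0.486, 0.061, 0.021, 106.7] [ 0.     0.     1.475 -0.   ] rows 0.9
[0.486, 0.061, 0.12, 106.7] [ 0.     0.    -2.475 -0.   ] rows 1.6
[0.49, 0.305, 0.07, 100.0] [5.814 1.849 1.25  0.67 ] rows 4.0
[0.49, 0.305, 0.02, 100.0] [ 0.    0.    1.25 -0.  ] rows 0.8
```

Request:
{"fn": "drive_tool", "kwargs": {
  "moves": [3.05,0.4,1.5,-1.7,60,3.05,0.4,1.5,-1.7,60,3.05,0.4,2,-1.7,60,3.05,0.4,3,-1.7,60,3.05,0.4,3,-1.7,60]
}}

```text
time_s: 1.98
tool_pos: [0.4841, 0.0595, 0.0208]
tool_rot: [-179.8, -0.1, 106.9]
force: [0.3, -0.1, -0.2]
grip_width: 0.0599
grasp_force: 0.0
```

Request:
{"fn": "drive_tool", "kwargs": {
  "moves": [0,0,0,0,10,0,0,0,0,10,0,0,0,0,10,0,0,0,0,10,0,0,0,0,10]
}}

```text
time_s: 2.6
tool_pos: [0.486, 0.0588, 0.023]
tool_rot: [180.0, 0.0, 106.8]
force: [-0.7, -1.3, 1.8]
grip_width: 0.0261
grasp_force: 15.0
```

Request:
{"fn": "drive_tool", "kwargs": {
  "moves": [0,0,-0.5,0,10,0,0,-1.5,0,10,0,0,-2.4,0,10,0,0,-2.4,0,10,0,0,-2.4,0,10]
}}

```text
time_s: 3.22
tool_pos: [0.4849, 0.0586, 0.1177]
tool_rot: [-179.9, 0.0, 106.8]
force: [0.8, -0.6, -0.9]
grip_width: 0.0266
grasp_force: 15.0
```

```bash
python3 plan.py obs .49,.303,.07,100 .49,.303,.02,100
```

```text
[4.849000e-01 5.860000e-02 1.177000e-01 1.068288e+02]
[0.49, 0.303, 0.07, 100.0] [5.81  1.891 1.193 0.683] rows 4.0
[0.49, 0.303, 0.02, 100.0] [ 0.    0.    1.25 -0.  ] rows 0.8
```

Request:
{"fn": "drive_tool", "kwargs": {
  "moves": [1.4,0.5,0.2,0.2,10,2.8,1,0.4,0.4,10,4.3,1.4,0.7,0.7,10,5.8,1.9,1,0.7,10,5.8,1.9,1.2,0.7,10]
}}

```text
time_s: 3.85
tool_pos: [0.4871, 0.3093, 0.0684]
tool_rot: [-179.8, -0.2, 100.4]
force: [-0.4, -0.4, -0.4]
grip_width: 0.0262
grasp_force: 15.0
```

Request:
{"fn": "drive_tool", "kwargs": {
  "moves": [0,0,0.5,0,10,0,0,1.2,0,10,0,0,1.2,0,10,0,0,1.2,0,10]
}}

```text
time_s: 4.35
tool_pos: [0.4916, 0.3015, 0.0225]
tool_rot: [-180.0, 0.1, 99.7]
force: [0.1, -0.4, -1.8]
grip_width: 0.0264
grasp_force: 15.0
```

Run:
```python
from h import *
p,d=env.read_camera("scene"); o=env.get_obs(); print(o["tool_pos"],o["force"],o["grip_width"])
cv2.imwrite("pics/s1.png",cv2.resize(p[170:320,80:320,::-1],(800,500),interpolation=cv2.INTER_CUBIC))
```

```text
[0.49190741 0.30204286 0.02308901] [ 0.19702005 -0.50568083 -0.38420978] 0.0260780740807834
```

View pics/s1.png

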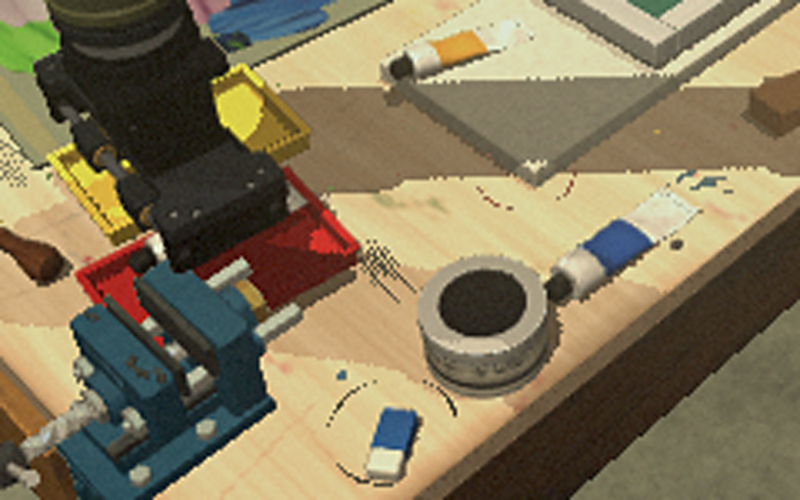

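The gripper is over the red tray with the tube held, the cap just inside the tray's left end at (145,255) in the crop. Releasing now.

Request:
{"fn": "drive_tool", "kwargs": {
  "moves": [0,0,0.1,0,45,0,0,0.1,0,45,0,0,0,0,45,0,0,-1.5,0,60,0,0,-2.5,0,60]
}}

```text
time_s: 5.03
tool_pos: [0.4915, 0.3039, 0.1251]
tool_rot: [179.9, -0.1, 99.9]
force: [-0.2, 0.0, -0.1]
grip_width: 0.0564
grasp_force: 0.0
```

```bash
python3 plan.py obs .577,.085,.10,97 .577,.085,.022,97 .577,.085,.12,97 .598,.295,.07,100 .598,.295,.012,100
```

```text
[ 0.4915  0.3039  0.1251 99.8696]
[0.577, 0.085, 0.1, 97.0] [-5.757  1.167  0.628  0.287] rows 3.8
[0.577, 0.085, 0.022, 97.0] [ 0.    0.    1.95 -0.  ] rows 1.2
[0.577, 0.085, 0.12, 97.0] [ 0.    0.   -2.45 -0.  ] rows 1.6
[0.598, 0.295, 0.07, 100.0] [ 5.147  1.161  1.25  -0.3  ] rows 3.5
[0.598, 0.295, 0.012, 100.0] [ 0.    0.    1.45 -0.  ] rows 0.9
```

Request:
{"fn": "drive_tool", "kwargs": {
  "moves": [-1.5,0.3,0.1,0.1,60,-3,0.6,0.3,0.2,60,-4.5,0.9,0.5,0.3,60,-5.75,1.15,0.6,0.3,60,-5.75,1.15,0.6,0.3,60]
}}

```text
time_s: 5.65
tool_pos: [0.5773, 0.0779, 0.0981]
tool_rot: [-180.0, 0.1, 96.3]
force: [0.5, 0.6, -0.1]
grip_width: 0.0599
grasp_force: 0.0
```

```bash
python3 - <<'E'
from h import *
from m import rect
p,d=env.read_camera("top"); C=cloud("top",d); z=C[...,2]; H,S,V=cv2.split(cv2.cvtColor(p,cv2.COLOR_RGB2HSV))
X,Y=C[...,0],C[...,1]; k=(d>0)&(abs(X-.478)<.045)&(abs(Y-.288)<.09)&(V<70); print("redcap",C[k].mean(0),k.sum())
k=(d>0)&(abs(X-.478)<.04)&(abs(Y-.288)<.066)&(z>.017)&(z<.06);q=C[k];print("tube in tray",cv2.minAreaRect(q[:,:2].astype(np.float32)),len(q),np.percentile(q[:,2],97))
cv2.imwrite("pics/t2.png",cv2.resize(p[100:250,90:330,::-1],(800,500),interpolation=cv2.INTER_CUBIC))
E
python3 plan.py obs .577,.085,.022,97
```

```text
redcap [0.48607586 0.33339314 0.02058872] 7
tube in tray ((0.48755738139152527, 0.28798365592956543), (0.1362425684928894, 0.04802526533603668), 68.19265747070312) 143 0.02769007751898875
[5.76400e-01 8.17000e-02 9.85000e-02 9.65666e+01]
[0.577, 0.085, 0.022, 97.0] [ 0.079  0.023  1.913 -0.043] rows 1.2
```

View pics/t2.png

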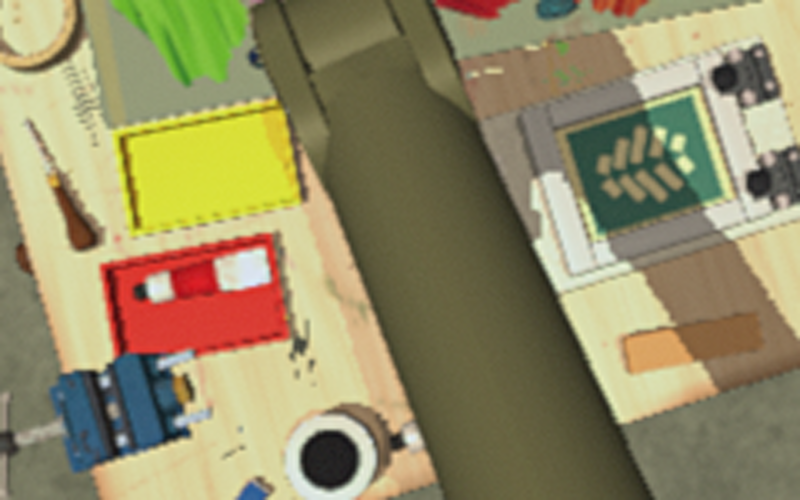

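The red tube lies flat inside the red tray: cap at (140,290), tail at (268,268) in the crop. On to the yellow one.

Request:
{"fn": "drive_tool", "kwargs": {
  "moves": [0.1,0,0.5,0,60,0.1,0,1.3,0,60,0.1,0,1.9,0,60,0.1,0,1.9,0,60,0.1,0,1.9,0,10]
}}

```text
time_s: 6.32
tool_pos: [0.5744, 0.0901, 0.0221]
tool_rot: [-179.9, -0.0, 97.0]
force: [0.3, 0.4, 0.3]
grip_width: 0.0557
grasp_force: 0.0
```

Request:
{"fn": "drive_tool", "kwargs": {
  "moves": [0,0,0,0,10,0,0,0,0,10,0,0,0,0,10,0,0,0,0,10]
}}

```text
time_s: 6.82
tool_pos: [0.5756, 0.0882, 0.0228]
tool_rot: [180.0, 0.0, 96.8]
force: [0.9, -0.6, 0.8]
grip_width: 0.0237
grasp_force: 15.0
```

Request:
{"fn": "drive_tool", "kwargs": {
  "moves": [0,0,-0.5,0,10,0,0,-1.5,0,10,0,0,-2.4,0,10,0,0,-2.4,0,10]
}}

```text
time_s: 7.32
tool_pos: [0.5777, 0.089, 0.1229]
tool_rot: [179.6, 0.0, 96.8]
force: [0.5, -0.1, -0.8]
grip_width: 0.0242
grasp_force: 15.0
```

```bash
python3 plan.py obs .598,.295,.07,100 .598,.295,.012,100
```

```text
[5.77700e-01 8.90000e-02 1.22900e-01 9.68423e+01]
[0.598, 0.295, 0.07, 100.0] [ 5.052  1.117  1.323 -0.316] rows 3.4
[0.598, 0.295, 0.012, 100.0] [ 0.    0.    1.45 -0.  ] rows 0.9
```

Request:
{"fn": "drive_tool", "kwargs": {
  "moves": [1.3,0.3,0.2,-0.1,10,2.6,0.6,0.5,-0.2,10,3.9,0.9,0.9,-0.3,10,5.05,1.1,1.2,-0.3,10,5.05,1.1,1.3,-0.3,10]
}}

```text
time_s: 7.95
tool_pos: [0.5915, 0.2997, 0.0651]
tool_rot: [-179.8, -0.2, 100.3]
force: [-0.8, -0.6, -0.9]
grip_width: 0.0238
grasp_force: 15.0
```

Request:
{"fn": "drive_tool", "kwargs": {
  "moves": [0,0,0.5,0,10,0,0,1.2,0,10,0,0,1.35,0,10,0,0,1.35,0,10,0,0,1.35,0,38]
}}

```text
time_s: 8.57
tool_pos: [0.5958, 0.294, 0.0137]
tool_rot: [179.9, -0.0, 99.8]
force: [0.3, -0.6, 0.6]
grip_width: 0.0282
grasp_force: 0.0
```

Request:
{"fn": "drive_tool", "kwargs": {
  "moves": [0,0,0,0,38,0,0,0,0,38,0,0,-1,0,38,0,0,-2.5,0,60,0,0,-2.7,0,60]
}}

```text
time_s: 9.2
tool_pos: [0.5973, 0.2963, 0.1262]
tool_rot: [179.5, -0.1, 99.9]
force: [0.1, -0.9, 1.1]
grip_width: 0.0509
grasp_force: 0.0
```

```bash
python3 plan.py obs .44,.08,.12,99.3 .419,-.112,.08,99.3 .419,-.112,.004,99.3
```

```text
[ 0.5973  0.2963  0.1262 99.8566]
[0.44, 0.08, 0.12, 99.3] [-4.655 -4.801  0.156  0.056] rows 4.3
[0.419, -0.112, 0.08, 99.3] [-4.652 -1.294  1.    -0.   ] rows 3.2
[0.419, -0.112, 0.004, 99.3] [ 0.   0.   1.9 -0. ] rows 1.2
```

Request:
{"fn": "drive_tool", "kwargs": {
  "moves": [-1.1,-1.1,0,0,60,-2.2,-2.2,0,0,60,-3.3,-3.3,0.1,0,60,-4.4,-4.5,0.1,0,60,-4.65,-4.8,0.1,0,60]
}}

```text
time_s: 9.82
tool_pos: [0.435, 0.0738, 0.1156]
tool_rot: [-179.9, 0.2, 99.5]
force: [0.7, 0.1, -0.1]
grip_width: 0.0601
grasp_force: 0.0
```

```bash
python3 - <<'E'
from h import *
p,d=env.read_camera("top"); C=cloud("top",d); z=C[...,2]; H,S,V=cv2.split(cv2.cvtColor(p,cv2.COLOR_RGB2HSV))
cv2.imwrite("pics/t3.png",cv2.resize(p[100:250,90:330,::-1],(800,500),interpolation=cv2.INTER_CUBIC))
E
python3 plan.py obs .419,-.112,.06,99.3
```

```text
[4.34600e-01 7.33000e-02 1.15700e-01 9.95499e+01]
[0.419, -0.112, 0.06, 99.3] [-4.503 -1.153  1.392  0.025] rows 3.1
```

View pics/t3.png

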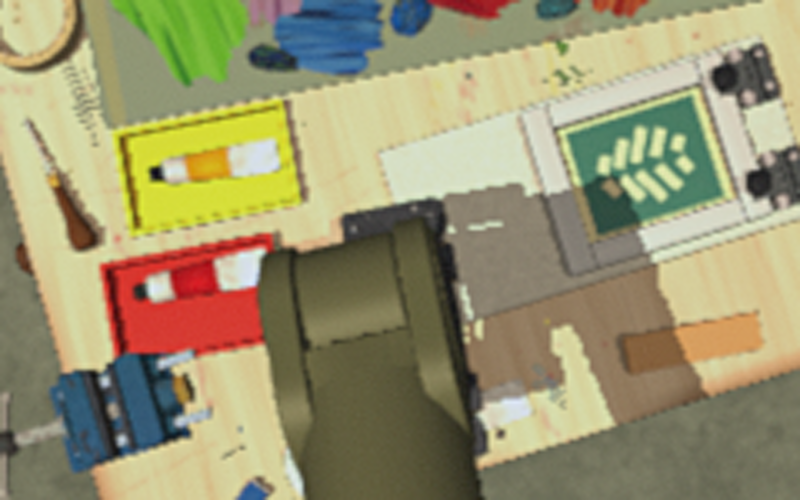

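Both tubes lie in their trays, yellow at (215,160) and red at (200,280). The wedge is untouched at (690,340). I'll go and get it.

Request:
{"fn": "drive_tool", "kwargs": {
  "moves": [-1.4,-0.4,0.3,0,62,-2.8,-0.8,0.6,0,62,-4.2,-1.1,1,0,62,-4.5,-1.15,1.4,0,62,-4.5,-1.15,1.4,0,62]
}}

```text
time_s: 10.5
tool_pos: [0.4222, -0.1065, 0.0593]
tool_rot: [-179.9, -0.1, 99.8]
force: [0.2, 0.9, -0.2]
grip_width: 0.0619
grasp_force: 0.0
```

```bash
python3 plan.py obs .419,-.112,.004,99.3
```

```text
[ 4.22200e-01 -1.06500e-01  5.93000e-02  9.98077e+01]
[0.419, -0.112, 0.004, 99.3] [-0.123 -0.103  1.382  0.051] rows 0.9
```

Request:
{"fn": "drive_tool", "kwargs": {
  "moves": [-0.05,-0.05,0.6,0.05,62,-0.05,-0.05,1.2,0.05,62,-0.05,-0.05,1.35,0.05,62,-0.05,-0.05,1.35,0.05,10,-0.05,-0.05,1.35,0.05,10],
  "squeeze": 35
}}

```text
time_s: 11.12
tool_pos: [0.4224, -0.1093, 0.0075]
tool_rot: [179.9, 0.1, 99.4]
force: [-0.5, 0.0, -0.1]
grip_width: 0.0495
grasp_force: 0.0
```

Request:
{"fn": "drive_tool", "kwargs": {
  "moves": [0,0,0,0,10,0,0,0,0,10,0,0,0,0,10,0,0,0,0,10]
}}

```text
time_s: 11.62
tool_pos: [0.4218, -0.1098, 0.0071]
tool_rot: [180.0, 0.0, 99.3]
force: [-0.5, 0.1, 5.8]
grip_width: 0.0338
grasp_force: 35.0
```

Request:
{"fn": "drive_tool", "kwargs": {
  "moves": [0,0,-0.3,0,10,0,0,-1,0,10,0,0,-1.7,0,10,0,0,-1.7,0,10]
}}

```text
time_s: 12.12
tool_pos: [0.423, -0.1102, 0.0767]
tool_rot: [179.8, 0.2, 99.3]
force: [0.1, -0.2, -0.4]
grip_width: 0.0334
grasp_force: 35.0
```

```bash
python3 plan.py obs .5264,.0944,.075,105.5
```

```text
[ 4.23000e-01 -1.10200e-01  7.67000e-02  9.93234e+01]
[0.5264, 0.0944, 0.075, 105.5] [ 4.629  3.379  0.043 -0.618] rows 3.7
```

Request:
{"fn": "drive_tool", "kwargs": {
  "moves": [1.1,0.8,-0.2,-0.1,10,2.2,1.6,-0.2,-0.3,10,3.3,2.4,0,-0.5,10,4.4,3.2,0,-0.6,10,4.65,3.4,0,-0.6,10]
}}

```text
time_s: 12.75
tool_pos: [0.5252, 0.1006, 0.0737]
tool_rot: [-180.0, -0.2, 105.7]
force: [-0.6, -0.4, -0.6]
grip_width: 0.0335
grasp_force: 35.0
```

Request:
{"fn": "drive_tool", "kwargs": {
  "moves": [0,0,0.5,0,10,0,0,0.9,0,10,0,0,0.9,0,10,0,0,0.9,0,10]
}}

```text
time_s: 13.25
tool_pos: [0.5252, 0.095, 0.0384]
tool_rot: [-180.0, 0.0, 105.3]
force: [0.3, 0.4, -0.6]
grip_width: 0.0338
grasp_force: 35.0
```

Run:
```python
from h import *
o=env.get_obs(); print(o["tool_pos"],o["tool_rot"],o["force"])
for n in("top","scene"):
    p,d=env.read_camera(n); np.savez(f"pics/{n}4.npz",p=p,d=d)
    a=proj(n,[.5,-.03,.03]).astype(int); print(n,a)
    u0,v0=max(a[0]-80,0),max(a[1]-60,0); print(u0,v0)
    cv2.imwrite(f"pics/{n}4.png",cv2.resize(p[v0:v0+120,u0:u0+160,::-1],(800,600),interpolation=cv2.INTER_CUBIC))
```

```text
[0.52519488 0.09500184 0.0384134 ] [-1.79978637e+02  2.83688577e-02  1.05259051e+02] [ 0.32698624  0.40058255 -0.63049781]
top [254 179]
174 119
scene [267 187]
187 127
```

View pics/top4.png

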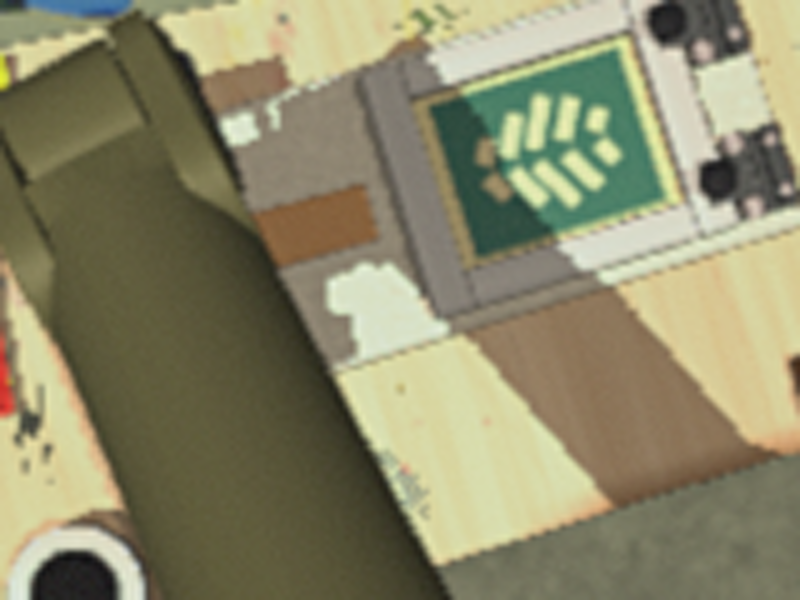

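View pics/scene4.png

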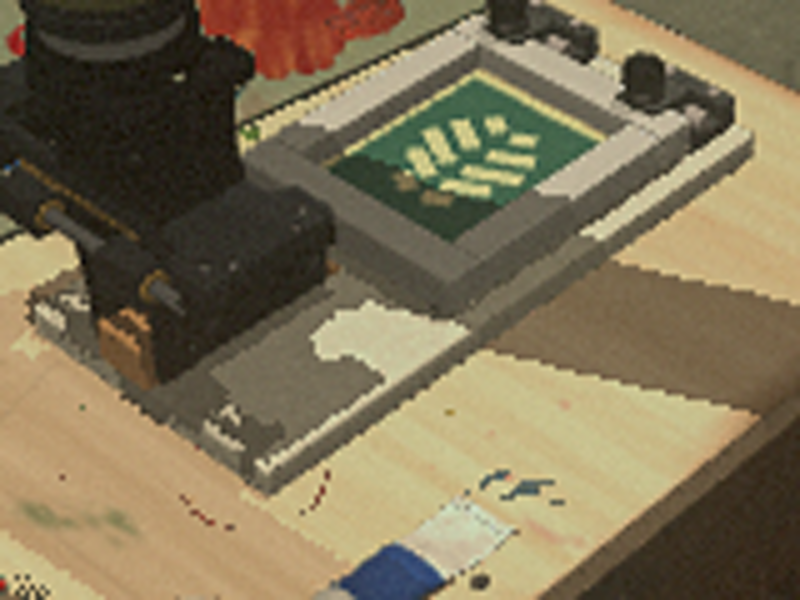

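The wedge is in line just ahead of the rail. Its tip edge runs from (364,186) to (380,235) in the crop, and the rail front from (360,80) to (430,315). I'll compute the offsets.

Run:
```python
from h import *
f=np.load("pics/top4.npz"); p,d=f["p"],f["d"]; C=cloud("top",d); z=C[...,2]; X,Y=C[...,0],C[...,1]
H,S,V=cv2.split(cv2.cvtColor(p,cv2.COLOR_RGB2HSV))
fr=(d>0)&(z>.039)&(z<.052)&(abs(X-.588)<.13)&(Y<.0)&(Y>-.24)
# wedge mask
w=np.zeros(H.shape,bool); w[150:175,220:252]=1; w&=(S>135)&(H<18)&(H>4)
cs,_=cv2.findContours(w.astype(np.uint8),0,2); c=max(cs,key=cv2.contourArea)
c5=lambda u,v:(u/5+174-.4,v/5+119-.4)
P0=ray("top",c5(360,80),.046)[:2];P1=ray("top",c5(430,315),.046)[:2]
u=P0-P1; u/=np.linalg.norm(u); n=np.array([u[1],-u[0]]); print("front edge",P0,P1,"board ang",np.degrees(np.arctan2(n[1],n[0])),"width",np.linalg.norm(P0-P1),"mid",(P0+P1)/2)
q=C[fr][:,:2]; pu,pn=q@u,q@n; print("frame depth extents u",np.percentile(pu,[1,99]),"n min",np.percentile(pn,[.5,1]))
b=[pu[(pu>a)&(pu<a+.01)].size for a in(0,)]
mid=(P0+P1)/2
T=np.array([ray("top",c5(a,b),.034)[:2] for a,b in((364,186),(380,235))]); print("tip",T,T.mean(0),"rel lip n,u",(T.mean(0)-mid)@n,(T.mean(0)-mid)@u)
W=np.array([ray("top",q[0],.036)[:2] for q in c]); pw=(W-mid)@u; pl=(W-mid)@n
print("wedge n max",np.sort(pl)[-6:].round(4))
for lo,hi in((-.035,-.02),(-.02,-.008)):
    k=(pl>lo)&(pl<hi); print("sides",lo,pw[k].min(),pw[k].max())
o=env.get_obs(); g=o["tool_pos"][:2]; print("grasp rel lip",(g-mid)@n,(g-mid)@u,o["tool_rot"][2])
t=proj("scene",[*mid,.024]);print(t)
```

```text
front edge [ 0.62934531 -0.00601209] [ 0.49140435 -0.04314958] board ang -74.9316901697938 width 0.14285272900641624 mid [ 0.56037483 -0.02458083]
frame depth extents u [0.46142133 0.60981992] n min [0.17170733 0.17232574]
tip [[ 0.56905151 -0.00684817]
 [ 0.53997215 -0.01551785]] [ 0.55451183 -0.01118301] rel lip n,u -0.014461369363253644 -0.002178372690805151
wedge n max [-0.0204 -0.0201 -0.0199 -0.0184 -0.0181 -0.0179]
sides -0.035 -0.01606927348479344 0.012121013860883025
sides -0.02 -0.014568495715267638 0.010467213968169995
grasp rel lip -0.12494402175923194 -0.002167752351095613 105.28656186567618
[253.54160985 176.58910969]
```

Request:
{"fn": "drive_tool", "kwargs": {
  "moves": [0,0.06,0.15,0,10,0,0.06,0.3,0,10,0,0.06,0.34,0,10,0,0.06,0.34,0,10,0,0.06,0.34,0,10]
}}

```text
time_s: 13.98
tool_pos: [0.5275, 0.0966, 0.0252]
tool_rot: [-180.0, 0.0, 105.3]
force: [-2.3, -1.1, 5.2]
grip_width: 0.0334
grasp_force: 35.0
```

Request:
{"fn": "drive_tool", "kwargs": {
  "moves": [-0.2,0,0,0,10,-0.4,0,0,0,10,-0.6,0,0,0,10,-0.75,0,0,0,10,-0.75,0,0,0,10]
}}

```text
time_s: 14.6
tool_pos: [0.5363, 0.0666, 0.0252]
tool_rot: [180.0, 0.1, 105.3]
force: [1.0, 0.6, 4.6]
grip_width: 0.0337
grasp_force: 35.0
```

```bash
cat > lift.py <<'E'
from h import *
mid=np.array([.5605,-.0255]); n=np.array([.2605,-.9655]); u=np.array([.9655,.2605])
def rail(n_,p,d):
    C=cloud(n_,d); q=C[...,:2]-mid; a,b=q@n,q@u; k=(d>0)&(a>.004)&(a<.018)&(abs(b)<.065)&(abs(C[...,2]-.048)<.02); k2=(d>0)&(a>.165)&(a<.19)&(abs(b)<.02)&(abs(C[...,2]-.018)<.01)
    return np.median(C[k][:,2]).round(5),k.sum(),np.median(C[k2][:,2]).round(5),k2.sum()
if __name__=="__main__":
    for c in("top","scene"):
        f=np.load(f"pics/{c}4.npz"); print(c,"base",rail(c,f["p"],f["d"]),"now",[rail(c,*env.read_camera(c)) for _ in range(2)])
    o=env.get_obs(); g=o["tool_pos"][:2]; print(o["tool_pos"],o["force"],"yaw",o["tool_rot"],"d est",((g-mid)@n+.1105)*1e3,"lat",(g-mid)@u*1e3)
E
python3 lift.py
```

```text
top base (np.float64(0.04578), np.int64(213), np.float64(nan), np.int64(0)) now [(np.float64(0.04502), np.int64(216), np.float64(nan), np.int64(0)), (np.float64(0.04554), np.int64(214), np.float64(nan), np.int64(0))]
scene base (np.float64(0.04544), np.int64(190), np.float64(nan), np.int64(0)) now [(np.float64(0.04566), np.int64(85), np.float64(nan), np.int64(0)), (np.float64(0.04573), np.int64(74), np.float64(nan), np.int64(0))]
[0.53628343 0.06664625 0.02513737] [ 0.7326984  -0.42652434  5.22528525] yaw [1.79955668e+02 8.76968148e-02 1.05306724e+02] d est 15.224378666050573 lat 0.6229994439859964
  return _methods._mean(a, axis=axis, dtype=dtype,
  ret = ret.dtype.type(ret / rcount)
```

Request:
{"fn": "drive_tool", "kwargs": {
  "moves": [-0.1,0,0,0,10,-0.2,0,0,0,10,-0.3,0,0,0,10,-0.4,0,0,0,10,-0.45,0,0,0,10]
}}

```text
time_s: 15.42
tool_pos: [0.5393, 0.0552, 0.0251]
tool_rot: [180.0, -0.3, 105.5]
force: [-1.9, 8.9, 7.1]
grip_width: 0.0338
grasp_force: 35.0
```

```bash
python3 -W ignore lift.py
```

```text
top base (np.float64(0.04578), np.int64(213), np.float64(nan), np.int64(0)) now [(np.float64(0.04635), np.int64(214), np.float64(nan), np.int64(0)), (np.float64(0.04674), np.int64(215), np.float64(nan), np.int64(0))]
scene base (np.float64(0.04544), np.int64(190), np.float64(nan), np.int64(0)) now [(np.float64(0.04716), np.int64(48), np.float64(nan), np.int64(0)), (np.float64(0.04678), np.int64(47), np.float64(nan), np.int64(0))]
[0.53943917 0.05498181 0.02516732] [-2.14896001  8.80507895  6.95486383] yaw [179.97794442  -0.29457354 105.50976935] d est 27.30846435824806 lat 0.6312798746594718
```

Request:
{"fn": "drive_tool", "kwargs": {
  "moves": [-0.1,0,0,0,10,-0.2,0,0,0,10,-0.3,0,0,0,10,-0.3,0,0,0,10,-0.3,0,0,0,10]
}}

```text
time_s: 16.25
tool_pos: [0.5427, 0.0432, 0.0251]
tool_rot: [180.0, -0.3, 105.5]
force: [-2.6, 8.2, 7.2]
grip_width: 0.0332
grasp_force: 35.0
```

```bash
python3 -W ignore lift.py
```

```text
top base (np.float64(0.04578), np.int64(213), np.float64(nan), np.int64(0)) now [(np.float64(0.04863), np.int64(197), np.float64(nan), np.int64(0)), (np.float64(0.04849), np.int64(201), np.float64(nan), np.int64(0))]
scene base (np.float64(0.04544), np.int64(190), np.float64(nan), np.int64(0)) now [(np.float64(0.04853), np.int64(33), np.float64(nan), np.int64(0)), (np.float64(0.04858), np.int64(36), np.float64(nan), np.int64(0))]
[0.54274201 0.04317426 0.02515231] [-1.98208529  8.42251628  7.07316703] yaw [179.9728588   -0.27282666 105.50900598] d est 39.56904286573193 lat 0.7443035816393877
```

Request:
{"fn": "drive_tool", "kwargs": {
  "moves": [-0.04,0,0,0,10,-0.04,0,0,0,10,-0.04,0,0,0,10,-0.04,0,0,0,10,-0.04,0,0,0,10]
}}

```text
time_s: 17.08
tool_pos: [0.543, 0.0421, 0.0252]
tool_rot: [180.0, -0.3, 105.5]
force: [-2.1, 8.9, 6.8]
grip_width: 0.0337
grasp_force: 35.0
```

```bash
sed -i 's/range(2)/range(4)/' lift.py; python3 -W ignore lift.py
python3 - <<'E'
from h import *
p,d=env.read_camera("scene"); cv2.imwrite("pics/s9.png",cv2.resize(p[127:247,187:347,::-1],(800,600),interpolation=cv2.INTER_CUBIC))
E
```

```text
top base (np.float64(0.04578), np.int64(213), np.float64(nan), np.int64(0)) now [(np.float64(0.04912), np.int64(195), np.float64(nan), np.int64(0)), (np.float64(0.04903), np.int64(192), np.float64(nan), np.int64(0)), (np.float64(0.04878), np.int64(195), np.float64(nan), np.int64(0)), (np.float64(0.04888), np.int64(191), np.float64(nan), np.int64(0))]
scene base (np.float64(0.04544), np.int64(190), np.float64(nan), np.int64(0)) now [(np.float64(0.04925), np.int64(33), np.float64(0.02762), np.int64(1)), (np.float64(0.04899), np.int64(36), np.float64(nan), np.int64(0)), (np.float64(0.04881), np.int64(30), np.float64(nan), np.int64(0)), (np.float64(0.04911), np.int64(36), np.float64(nan), np.int64(0))]
[0.54302349 0.04209626 0.02515484] [-2.90193526  8.49972767  7.83081789] yaw [179.97759175  -0.30399184 105.52004642] d est 40.68317968845306 lat 0.735257964010954
```

View pics/s9.png

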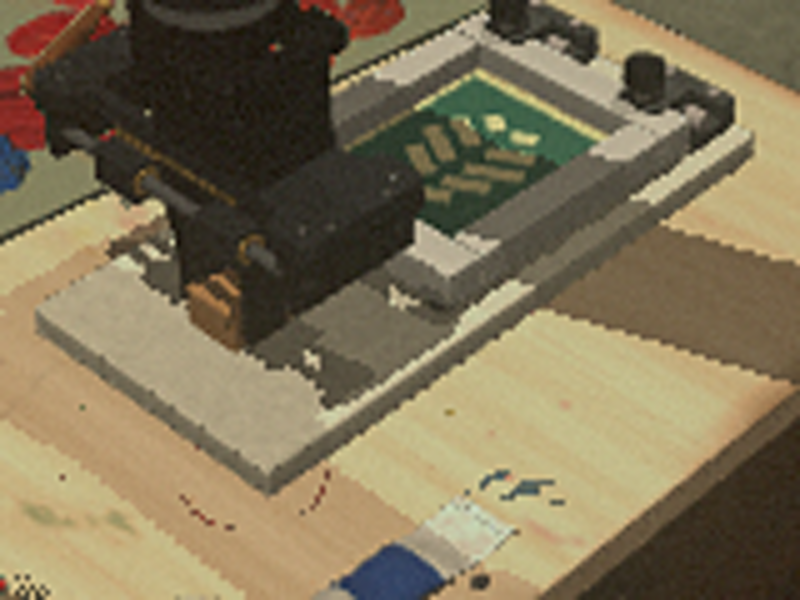

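The wedge sits under the middle of the rail, with its thick end gripped at (215,310) in the crop and the hand clear of the frame. The measured lift is about 3.5 mm and steady, so I'm handing in.

```bash
python3 -c "
from cell import env; print(env.sign_off())"
```

```text
the job is handed in; nothing more can be done
None
```

I handed the job in at about 17.5 s: both tubes are in their own trays, and the gripped wedge holds the front rail about 3.5 mm (camera estimate) off its pads, with the hand off the frame.

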